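# Clamp a bearing block with the recessed knob

## Robot

A 7-joint arm with a two-finger parallel gripper is mounted at the origin on the work surface. World frame = base frame: x ahead of the robot, y to its left, z up, the work surface at z = 0. Lengths are in m, angles in rad, forces in N, time in s.
With the tool pointing down it reaches from about 0.425 to 0.875 m from the base axis. Payload 9.9 kg.
Tool frame: the origin (TCP) lies at the very end of the fingers, on their centre line; the grasp point (between the pads) lies robot.grasp_offset behind it (robot.grasp_offset is the distance from the TCP to the grasp point, in m); y points along the fingers, z is the direction in which the jaws open and shut, and the axes are right-handed (so a half turn about y gives the same grasp; the last joint's range is limited). The gripper opens to 85 mm and grips with 20 to 120 N. Pads are 22 mm wide; open, the fingers measure 114 mm over their backs; the gripper's body (76 mm by 85 mm) begins 54 mm behind the grasp point. The pads swing forward as they close: fully open they stand 13 mm farther back than shut.
Start: joints at [-1.338, 0.576, 0.025, 1.437, -0.015, 1.129, -0.057], TCP at [0.21, 0.641, 0.231] pointing down, gripper open.
Joint ranges: [-2.76, 2.76], [-0.34, 2.15], [-1.52, 1.57], [0.19, 2.46], [-1.09, 4.23], [0.17, 1.99], [-2.82, 2.82]. Speed limits (rad/s): [2.22, 2.22, 3.01, 3.01, 3.14, 3.14, 3.14].

## Interface

Orientations are given as a unit quaternion [x, y, z, w].
In Python, from workcell import robot, vision gives the robot as it stands.
- The arm moves only by the shell command python3 -m handwheel 'ROWS' [FORCE]. ROWS is JSON, a list that holds one entry, the list of rows, each a list of 7 numbers: the turn, a rotation vector about the tool's x, y, z in rad, then the shift along the tool's x, y, z in units of 40 mm (1.0 is 40 mm), then the closure, from -1 (fully open) to 1 (shut), so that 0 is half open. A call has 1 to 12 rows; each row is the pose to reach, as a shift and turn from the pose commanded when the call began, along the tool's axes at that moment; what a row does not reach only later rows make up. A row lasts 1/12 s, in which the tool goes at most 41.7 mm and 7.16 degrees, less where a joint would pass 70% of its speed; a pose out of reach is approached as far as the arm can. A call with a gripper value outside its range is refused whole. The fingers move at their own pace and stop on an object; FORCE is the grip in N (left out, the last holds). Time passes only in rows, so rows that repeat a pose let the fingers close. It gives the time, the measured TCP pose, the force and the opening at its end, in the units of the state.
- robot.sense(): the state, without advancing time (a new reading comes with each control period).
- vision.get_image(name): name is "scene" or "top" or "wrist"; returns the picture (480x640x3 uint8, red, green, blue); there is no depth.
- vision.camera_params(name): a dict with "K" (3x3 intrinsics, pixels), "rvec" (rotation vector, rad) and "tvec" (3), from world to camera coordinates, as OpenCV has them. Camera axes: x right, y down, z forward; pixel columns grow to the right and rows downward; lengths in m; the calibration is good to about 2 mm. A picture is of the moment at which its call begins: read the wrist's pose just before it. camera_params takes no time and is no camera call; for the wrist camera it gives the pose at the moment of the call.
- robot.close_job(): hands the job in, once; it reports no verdict.
The state is a dict: "t": time; "joint_pos": joint angles; "dq": joint speeds; "joint_torque": joint torques, N m; "eef_pos": TCP position; "tool_rot": TCP orientation; "wrist_force": force on the tool from outside, world axes, zero at the start; "moment": the same for the moment, N m; "finger_gap": finger opening in m.
Only numpy, scipy, OpenCV 4.12 (cv2) and the standard library are available. Lean on these libraries where they do the work, as an engineer would, in place of code of your own. Each camera call takes 0.05 s, during which the arm holds its last target. There are 200 camera calls.

## Task

Stand the aluminium bearing block upright in the nest of the clamping fixture and let go of it, then reach into the round well and turn the knob clockwise until the pad clamps the block against the back stop with about 14 newtons, never more than 22. Do not lean on the housing around the knob, and leave the wire spool and the steel cup where they are.

Things in the scene. Friction and masses are not known exactly. Their poses are not given: they have to be found in the camera images.
- block: Loose aluminium bearing block, 40 mm (x) by 50 mm (y) by 46 mm high, 0.17 to 0.35 kg, standing on the bench. A dark bore shows on its two x faces, by which it is gripped, 40 mm apart. Origin at its centre; z up. A half turn makes no difference.
- nest (a point): Middle of the nest floor, 25 mm above the bench. Its y axis points from the housing to the back stop (clamping direction). The block stands here with its y along this y (either way round), between two rails 6 mm high, 46 mm apart in x. The back stop, a fixed plate 60 mm wide, top 65 mm above the bench, is set by hand: its face lies at y = 28 to 33 mm here, not measured.
- pad: Steel clamp pad 34 mm wide and high, 9 mm thick, facing the stop. Origin mid-face, 46 mm above the bench; axes parallel to the nest's. The knob drives it to +y, 10 mm per rad; at the start its face is at y = -30 to -27 mm of the nest. Its spring gives 1 mm per 12 N. It first pushes the block over the floor with up to 5 N; only at the stop is the block clamped.
- knob_grip (a point): Grip centre of the black knob in the well, on its vertical axis, 67 mm above the bench: an upright bar 40 mm long (this point's x, turning with the knob) and 14 mm thick (y), top 12 mm above this point; its base disc, 42 mm across, has its top 19 mm below this point. Clockwise seen from above closes the clamp.
- knob_base (a point): Foot of the knob, 41 mm above the bench, turning with it. Travel 2.2 rad, starting 0 to 0.3 rad from the open end; 0.5 to 1.5 rad of turning clamps the block. Stiff (friction 0.25 N m; some 0.2 is felt at rest) and stays where left; each newton at the pad adds 0.010 N m, so at 14 N it feels 0.12 to 0.14 N m stiffer than turning free, read at rest after small slow steps.
- housing: Grey steel housing fixed to the bench, 120 by 120 mm, 85 mm high, with a round well in its top, 80 mm across and 45 mm deep, the knob in its middle. Origin under its centre, on the bench. Press on it with no more than 15 N.
- spool_mid (a point): Copper-coloured wire spool, 54 mm across, 40 mm high, loose; point at its centre. Leave alone.
- pot_mid (a point): Small open steel cup, 60 mm across, 50 mm high, loose; point at its centre. Leave alone.
Mind the look-alikes: they are no part of the job. Leave any blue look-alike of the block alone.

How it is judged:
On the way, in this order (a step that is already met when the one before it is completed fails the run):
1. the block stands upright on the nest floor between pad and stop, let go, not yet clamped (x of block in the frame of nest between -0.006 and 0.006 m and y of block in the frame of nest between -0.014 and 0.014 m and z of block in the frame of nest between 0.02 and 0.026 m and angle between block's own z axis and vertical below 0.06 rad and contact force between the fingers and block below 0.05 N and contact force between pad and block below 6 N), for 0.2 s.
2. the pad clamps the block with 8 to 20 N (x of block in the frame of nest between -0.006 and 0.006 m and y of block in the frame of nest between -0.014 and 0.014 m and z of block in the frame of nest between 0.02 and 0.026 m and angle between block's own z axis and vertical below 0.06 rad and contact force between the fingers and block below 0.05 N and contact force between pad and block between 8 and 20 N), for 0.3 s.
At the end, for the whole second after the job is handed in: The block stands upright (within 0.06 rad) on the nest floor between the rails (its centre within 6 mm across and 14 mm along the nest, 20 to 26 mm above the floor), at rest, and the pad presses it against the stop with 8 to 20 N; the robot has let go of everything (all of step 2 and linear speed of block below 0.01 m/s and contact force between the fingers and anything else below 0.05 N); the robot touches nothing.
It fails at once if the pad presses the block with more than 22 N (contact force between pad and block above 22 N).
It fails at once if the robot presses on the housing with more than 15 N (contact force between any of the arm, the fingers and housing above 15 N).
It fails at once if the spool or cup is moved by more than 25 mm (distance of any of spool_mid, pot_mid from where it was at the start of the episode above 0.025 m).
It also fails if it takes over 72 s, if anything falls off the work surface, if the arm or the gripper's body presses on something with over 40 N, if the wrist force passes 120 N, or if a joint passes its speed limit or range.

## Working session

There is one attempt and no reset: what is moved stays moved. The work goes in short steps, Python scripts to look and compute and a shell command to move; the robot and the scene stay as the last step left them, time stands still between calls to the robot, and variables do not carry over. Pictures are saved under pics/ and viewed, about 8 in all and at most 12, crops included, and the job is handed in when it is done.

```bash
ls; mkdir -p pics; python3 - <<'E'
from workcell import robot, vision
import cv2
print(robot.sense(), robot.grasp_offset)
for n in ("top","scene"):
    im=vision.get_image(n); cv2.imwrite(f"pics/{n}0.png",im[:,:,::-1])
    print(n,vision.camera_params(n))
E
```

```text
pics
{'t': 0.0, 'joint_pos': array([-1.33782987,  0.57650663,  0.02481696,  1.43796691, -0.0149799 ,
        1.12899817, -0.0564975 ]), 'dq': array([-0.00118342, -0.00027676, -0.0007621 ,  0.00205687, -0.00044212,
        0.00105921,  0.00143586]), 'joint_torque': array([ 6.67289191e-05, -7.65763092e+01,  2.25054413e+00, -2.85961872e+01,
        1.53361203e-02,  1.28666256e-02, -2.86751742e-05]), 'eef_pos': array([0.21009681, 0.64096196, 0.2304384 ]), 'tool_rot': array([ 0.6988558 , -0.11156502,  0.11144042, -0.69766385]), 'wrist_force': array([ 0.21707938, -0.92504536, -0.39781484]), 'moment': array([0.00355985, 0.00297571, 0.03113031]), 'finger_gap': 0.08545649146763812} 0.0187
top {'K': array([[487.03537766,   0.        , 319.28851283],
       [  0.        , 487.03537766, 239.61020419],
       [  0.        ,   0.        ,   1.        ]]), 'rvec': array([ 2.21810526, -2.15295349,  0.12858836]), 'tvec': array([0.03271935, 0.59394231, 0.95167641])}
scene {'K': array([[445.87334642,   0.        , 315.88902044],
       [  0.        , 445.87334642, 243.50293756],
       [  0.        ,   0.        ,   1.        ]]), 'rvec': array([ 2.43691617,  0.74845146, -0.23518966]), 'tvec': array([-0.51983168, -0.16672963,  1.07443928])}
```

View pics/top0.png

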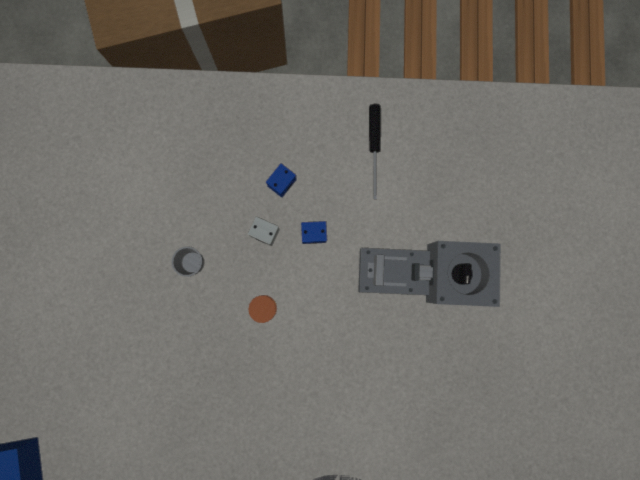

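View pics/scene0.png

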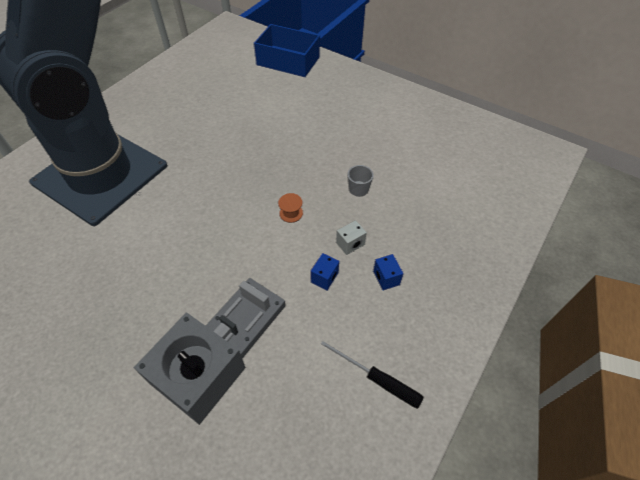

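Top view: silver block at about (263,231), fixture nest at (395,270), knob at (465,273), spool (262,308), cup (188,262), and two blue look-alikes. Next: enlarged crops and the projection.

```bash
cat > h.py <<'E'
from workcell import robot, vision
import cv2, numpy as np
from scipy.spatial.transform import Rotation as R
def px(n,P,c=None):
    c=c or vision.camera_params(n)
    return cv2.projectPoints(np.array(P,float).reshape(-1,1,3),c['rvec'],c['tvec'],c['K'],None)[0].reshape(-1,2)
def ray(n,uv,z,c=None):
    c=c or vision.camera_params(n)
    M=R.from_rotvec(c['rvec']).as_matrix(); o=-M.T@c['tvec']
    out=[]
    for (u,v),zz in zip(uv,np.broadcast_to(z,len(uv))):
        d=M.T@np.linalg.inv(c['K'])@[u,v,1]; out.append(o+d*(zz-o[2])/d[2])
    return np.array(out)
def crop(f,out,x,y,w,h,s):
    im=cv2.imread(f)[y:y+h,x:x+w]; cv2.imwrite(out,cv2.resize(im,None,fx=s,fy=s,interpolation=cv2.INTER_CUBIC))
E
python3 - <<'E'
from h import *
print(px("top",[[0,0,0],[0.21,0.64,0.23],[.6,0,0]]))
print(ray("top",[(263,231),(395,270),(465,273),(262,308),(188,262),(314,232),(282,180)],[.046,.025,.067,.04,.05,.046,.046]).round(3))
a=cv2.imread("pics/top0.png"); cv2.imwrite("pics/c1.png",np.vstack([cv2.resize(a[230:315,350:510],None,fx=5,fy=5,interpolation=2),cv2.resize(a[210:245,240:400],None,fx=5,fy=5,interpolation=2)]))
E
```

```text
[[336.03315365 543.56952774]
 [-79.07072213 470.01818525]
 [343.39822298 238.05205024]]
[[ 0.604  0.162  0.046]
 [ 0.536 -0.104  0.025]
 [ 0.533 -0.232  0.067]
 [ 0.454  0.159  0.04 ]
 [ 0.539  0.304  0.05 ]
 [ 0.606  0.062  0.046]
 [ 0.708  0.128  0.046]]
```

View pics/c1.png

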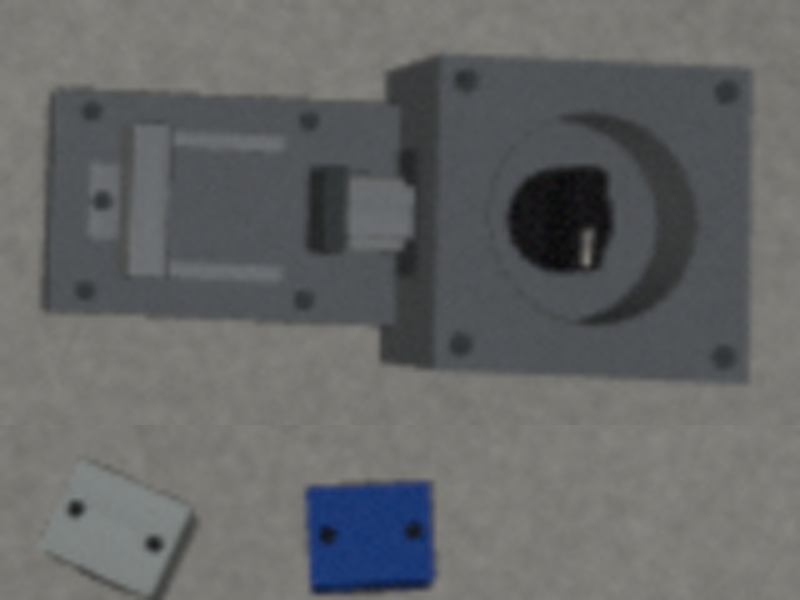

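Crop shows the housing corners, stop face edge at x≈168, pad face top edge x≈347, rails, black knob bar roughly vertical at (585,165–270), silver block corners (85,460),(193,510),(150,597),(42,548).

```bash
python3 - <<'E'
from h import *
from scipy.optimize import least_squares
f=lambda L,y0=230,x0=350,o=0:[((x+.5)/5-.5+x0,(y-o+.5)/5-.5+y0) for x,y in L]
H=f([(442,55),(752,69),(748,383),(432,368)])
S=f([(168,125),(165,277)]);P=f([(347,168),(345,250)]);K=f([(592,165),(592,270)])
RL=f([(175,139),(283,146),(172,269),(283,275)])
B=f([(85,460),(193,510),(150,597),(42,548)],210,240,425)
def fit(uv,hx,hy,z,g):
    C=np.array([[hx,hy],[hx,-hy],[-hx,-hy],[-hx,hy]])
    def pts(p):
        c,s=np.cos(p[2]),np.sin(p[2]); return np.c_[C@[[c,s],[-s,c]]+p[:2],np.full(4,z)]
    r=least_squares(lambda p:(px("top",pts(p))-uv).ravel(),g); return r.x,r.fun
p,e=fit(H,.06,.06,.085,[.53,-.23,0]);print("housing",p,e.round(1))
b,e=fit(B,.02,.025,.046,[.6,.16,-.4]);print("block",b,e.round(1))
c,s=np.cos(p[2]),np.sin(p[2]); loc=lambda X:(np.array(X)[:,:2]-p[:2])@np.array([[c,-s],[s,c]])
for n,q,z in(("stop",S,.065),("pad",P,.063),("bar",K,.079),("rail",RL,.031)):
    w=ray("top",q,z);print(n,w.round(4).tolist(),"in housing",loc(w).round(4).tolist())
E
```

```text
housing [ 0.53230761 -0.23216916 -0.01959911] [-0.3 -0.6  0.2 -0.2  0.1  0.4  0.   0.4]
block [ 0.60583592  0.16191396 -0.40656734] [-0.6 -0.7  0.8 -0.1  0.6  0.9 -0.8 -0.1]
stop [[0.5639, -0.073, 0.065], [0.5054, -0.0728, 0.065]] in housing [[0.0285, 0.1598], [-0.03, 0.1588]]
pad [[0.5495, -0.1432, 0.063], [0.5178, -0.1427, 0.063]] in housing [[0.0154, 0.0893], [-0.0163, 0.0892]]
bar [[0.5526, -0.2335, 0.079], [0.5127, -0.2335, 0.079]] in housing [[0.0203, -0.0009], [-0.0196, -0.0017]]
rail [[0.5606, -0.0812, 0.031], [0.5591, -0.1247, 0.031], [0.5088, -0.0809, 0.031], [0.5077, -0.1253, 0.031]] in housing [[0.0254, 0.1515], [0.0247, 0.108], [-0.0265, 0.1508], [-0.0267, 0.1064]]
```

```bash
cat >> h.py <<'E'
def go(x,y,z,yaw,pos=None,q=None):
    """print turn about tool axes and shift (units of 40mm) for tool-down TCP pose; yaw = world direction of jaw axis (mod pi)"""
    s=robot.sense(); M=R.from_quat(s['tool_rot']).as_matrix(); p=s['eef_pos']
    best=None
    for k in(0,1,-1,2):
        a=yaw+k*np.pi; Z=np.array([np.cos(a),np.sin(a),0]); Y=np.array([0,0,-1.]); T=np.c_[np.cross(Y,Z),Y,Z]
        rv=R.from_matrix(M.T@T).as_rotvec()
        if best is None or np.linalg.norm(rv)<np.linalg.norm(best): best=rv
    print("t",round(s['t'],2),"q7",s['joint_pos'][6].round(2),"p",p.round(4),"gap",round(s['finger_gap'],4),"F",s['wrist_force'].round(1),"M",s['moment'].round(3))
    print("TURN",best.round(3),"SHIFT",(M.T@(np.array([x,y,z])-p)/.04).round(3))
E
python3 - <<'E'
from h import *
print(R.from_quat(robot.sense()['tool_rot']).as_matrix().round(2))
go(.6058,.1619,.13,-.4066)
E
```

```text
[[ 0.95 -0.    0.31]
 [-0.31 -0.    0.95]
 [ 0.   -1.   -0.  ]]
t 0.1 q7 -0.06 p [0.2102 0.641  0.2305] gap 0.0852 F [-0.8 -0.1  0.1] M [-0.019  0.    -0.031]
TURN [ 1.000e-03 -1.481e+00 -1.000e-03] SHIFT [13.13   2.527 -8.297]
```

```bash
python3 -m handwheel '[[[0,-1.48,0,13.13,1.6,-8.3,-1],[0,-1.48,0,13.13,1.6,-8.3,-1],[0,-1.48,0,13.13,1.6,-8.3,-1],[0,-1.48,0,13.13,1.6,-8.3,-1],[0,-1.48,0,13.13,1.6,-8.3,-1],[0,-1.48,0,13.13,1.6,-8.3,-1],[0,-1.48,0,13.13,1.6,-8.3,-1],[0,-1.48,0,13.13,1.6,-8.3,-1],[0,-1.48,0,13.13,1.6,-8.3,-1],[0,-1.48,0,13.13,1.6,-8.3,-1],[0,-1.48,0,13.13,1.6,-8.3,-1],[0,-1.48,0,13.13,1.6,-8.3,-1]]]' 40; python3 - <<'E'
from h import *
print(robot.sense()['joint_pos'].round(2))
go(.6058,.1619,.13,-.4066)
E
```

```text
t: 1.1
eef_pos: [0.5279, 0.2559, 0.1797]
tool_rot: [-0.59, -0.39, 0.391, 0.59]
wrist_force: [0.3, 1.2, -0.8]
finger_gap: 0.0856
[-0.32  0.51 -0.33  1.74  0.2   0.93  2.02]
t 1.1 q7 2.02 p [0.5279 0.2559 0.1797] gap 0.0856 F [ 0.3  1.2 -0.8] M [ 0.025 -0.044  0.019]
TURN [-0.     0.005 -0.   ] SHIFT [-1.403  1.241 -2.712]
```

```bash
python3 -m handwheel '[[[0,1.57,0,-1.4,0.5,-2.7,-1],[0,1.57,0,-1.4,0.5,-2.7,-1],[0,1.57,0,-1.4,0.5,-2.7,-1],[0,1.57,0,-1.4,0.5,-2.7,-1],[0,1.57,0,-1.4,0.5,-2.7,-1],[0,1.57,0,-1.4,0.5,-2.7,-1],[0,1.57,0,-1.4,0.5,-2.7,-1],[0,1.57,0,-1.4,0.5,-2.7,-1],[0,1.57,0,-1.4,0.5,-2.7,-1],[0,1.57,0,-1.4,0.5,-2.7,-1],[0,1.57,0,-1.4,0.5,-2.7,-1],[0,1.57,0,-1.4,0.5,-2.7,-1]]]'
python3 -m handwheel '[[[0,1.6,0,0,0,0,-1],[0,1.6,0,0,0,0,-1],[0,1.6,0,0,0,0,-1],[0,1.6,0,0,0,0,-1],[0,1.6,0,0,0,0,-1],[0,1.6,0,0,0,0,-1],[0,1.6,0,0,0,0,-1],[0,1.6,0,0,0,0,-1],[0,1.6,0,0,0,0,-1],[0,1.6,0,0,0,0,-1],[0,1.6,0,0,0,0,-1],[0,1.6,0,0,0,0,-1]]]'
python3 - <<'E'
from h import *
print(robot.sense()['joint_pos'].round(2))
go(.6058,.1619,.015,-.4066)
c=vision.camera_params("wrist");cv2.imwrite("pics/w1.png",vision.get_image("wrist")[:,:,::-1])
print(c); np.save("w1.npy",c,allow_pickle=True)
print(px("wrist",[[.6058,.1619,.046]],c))
E
```

```text
t: 2.1
eef_pos: [0.6037, 0.1636, 0.1597]
tool_rot: [0.697, -0.121, 0.12, -0.697]
wrist_force: [0.2, -0.2, -0.2]
finger_gap: 0.0855
t: 3.1
eef_pos: [0.6037, 0.1638, 0.1597]
tool_rot: [-0.428, 0.563, -0.563, 0.427]
wrist_force: [-0.2, 1.0, 0.5]
finger_gap: 0.0855
[-0.66  0.63  0.54  1.68 -0.38  0.94 -0.25]
t 3.1 q7 -0.25 p [0.6037 0.1638 0.1597] gap 0.0855 F [-0.2  1.   0.5] M [-0.019 -0.057 -0.005]
TURN [0.001 0.135 0.   ] SHIFT [0.029 3.618 0.066]
{'K': array([[345.96633039,   0.        , 317.88479739],
       [  0.        , 345.96633039, 240.19643999],
       [  0.        ,   0.        ,   1.        ]]), 'rvec': array([-2.7980744 ,  0.38341883,  0.06250633]), 'tvec': array([-0.5373911 ,  0.2851692 ,  0.41278802])}
[[321.07757012 236.24722716]]
```

View pics/w1.png

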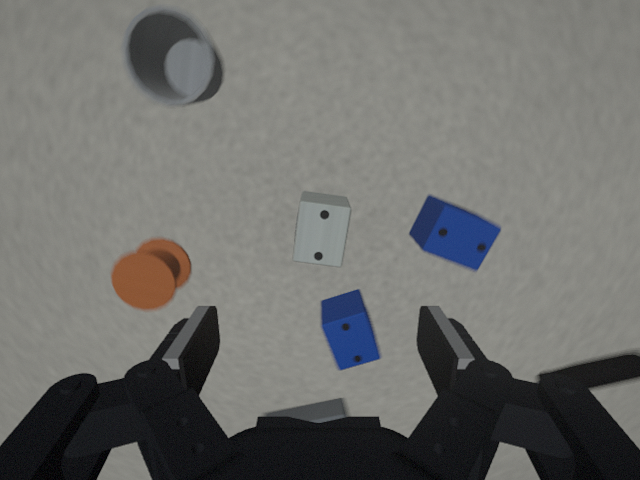

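Wrist view: block top face corners (301,200),(350,205),(342,266),(294,261); blue blocks clear of the finger paths.

```bash
python3 - <<'E'
from h import *
from scipy.optimize import least_squares
c=np.load("w1.npy",allow_pickle=True).item()
im=cv2.imread("pics/w1.png"); hsv=cv2.cvtColor(im,cv2.COLOR_BGR2GRAY)[185:275,280:365]
uv=np.array([(301,200),(350,205),(342,266),(294,261)],float)
cv2.cornerSubPix(cv2.cvtColor(im,cv2.COLOR_BGR2GRAY),u:=uv.astype(np.float32).reshape(-1,1,2),(4,4),(-1,-1),(3,50,.01));print(u.reshape(-1,2))
for uv in (uv,u.reshape(-1,2)):
    w=ray("wrist",uv,.046,c)[:,:2]; print(w.round(4).tolist(), "ctr",w.mean(0).round(4)); 
    d=(w[0]+w[1]-w[2]-w[3]); print("yaw",np.arctan2(-d[0],d[1]), "len",np.linalg.norm(d)/2)
go(*w.mean(0),.013,-.4066)
E
```

```text
[[299.82834 200.54057]
 [350.57352 207.68411]
 [339.71146 266.36655]
 [291.9038  259.32553]]
[[0.5989, 0.1935], [0.6334, 0.1799], [0.6153, 0.1334], [0.5796, 0.1478]] ctr [0.6068 0.1636]
yaw -0.3858735118904387 len 0.0497614719868737
[[0.5979, 0.1933], [0.6333, 0.1777], [0.6134, 0.1335], [0.5784, 0.1496]] ctr [0.6058 0.1635]
yaw -0.42168525315072025 len 0.04818178772594055
t 3.15 q7 -0.26 p [0.6036 0.1641 0.1596] gap 0.0852 F [-0.1 -0.6 -0.2] M [ 0.038  0.007 -0.001]
TURN [0.001 0.126 0.   ] SHIFT [-3.000e-03  3.664e+00  5.900e-02]
```

```bash
python3 -m handwheel '[[[0,0.13,0,0,1,0.06,-1],[0,0.13,0,0,2,0.06,-1],[0,0.13,0,0,2.8,0.06,-1],[0,0.13,0,0,3.3,0.06,-1],[0,0.13,0,0,3.67,0.06,-1],[0,0.13,0,0,3.67,0.06,-1]]]' 
python3 -m handwheel '[[[0,0,0,0,0,0,1],[0,0,0,0,0,0,1],[0,0,0,0,0,0,1],[0,0,0,0,0,0,1],[0,0,0,0,0,0,1],[0,0,0,0,0,0,1],[0,0,0,0,0,0,1],[0,0,0,0,0,0,1],[0,0,0,0,0,0,1],[0,0,0,0,0,0,1]]]' 50; python3 - <<'E'
from h import *
go(.6058,.1635,.013,-.4066)
E
```

```text
t: 3.65
eef_pos: [0.6039, 0.1628, 0.0097]
tool_rot: [-0.395, 0.589, -0.587, 0.391]
wrist_force: [-0.6, 0.3, -0.0]
finger_gap: 0.0856
t: 4.48
eef_pos: [0.607, 0.1633, 0.0147]
tool_rot: [0.391, -0.588, 0.589, -0.393]
wrist_force: [-1.3, 0.2, 6.3]
finger_gap: 0.0393
t 4.48 q7 -0.25 p [0.607  0.1633 0.0147] gap 0.0393 F [-1.3  0.2  6.3] M [0.056 0.349 0.04 ]
TURN [-0.001  0.011 -0.002] SHIFT [ 0.007  0.043 -0.029]
```

```bash
python3 -m handwheel '[[[0,0,0,0,-0.5,0,1],[0,0,0,0,-1.2,0,1],[0,0,0,0,-2.2,0,1],[0,0,0,0,-2.8,0,1],[0,0,0,0,-3,0,1],[0,0,0,0,-3,0,1]]]'; python3 - <<'E'
from h import *
a=-.0196;c,s=np.cos(a),np.sin(a);p=np.array([.5323,-.2322])
t=p+np.array([[c,-s],[s,c]])@[-.0007,.128];print(t)
go(t[0],t[1],.13,a)
cv2.imwrite("pics/w2.png",vision.get_image("wrist")[:,:,::-1])
E
```

```text
t: 4.98
eef_pos: [0.6073, 0.1634, 0.1356]
tool_rot: [0.391, -0.588, 0.589, -0.393]
wrist_force: [-0.0, 0.2, -2.9]
finger_gap: 0.0392
[ 0.53410877 -0.10421087]
t 4.98 q7 -0.33 p [0.6073 0.1634 0.1356] gap 0.0392 F [-0.   0.2 -2.9] M [-0.014 -0.012 -0.045]
TURN [-0.003 -0.376 -0.002] SHIFT [6.878 0.122 0.89 ]
```

```bash
python3 -m handwheel '[[[0,-0.03,0,0.5,0,0.06,1],[0,-0.08,0,1.4,0,0.18,1],[0,-0.15,0,2.4,0,0.32,1],[0,-0.22,0,3.4,0,0.46,1],[0,-0.29,0,4.4,0,0.6,1],[0,-0.34,0,5.4,0,0.74,1],[0,-0.37,0,6.3,0,0.83,1],[0,-0.376,0,6.7,0,0.87,1],[0,-0.376,0,6.88,0,0.89,1],[0,-0.376,0,6.88,0,0.89,1],[0,-0.376,0,6.88,0,0.89,1]]]'; python3 - <<'E'
from h import *
go(.5341,-.1042,.13,-.0196)
c=vision.camera_params("wrist");cv2.imwrite("pics/w3.png",vision.get_image("wrist")[:,:,::-1]); np.save("w3.npy",c,allow_pickle=True)
cv2.imwrite("pics/top3.png",vision.get_image("top")[:,:,::-1])
E
```

```text
t: 5.95
eef_pos: [0.5326, -0.1035, 0.1321]
tool_rot: [-0.495, 0.506, -0.504, 0.495]
wrist_force: [0.6, 0.4, -3.4]
finger_gap: 0.0396
t 5.95 q7 0.41 p [ 0.5326 -0.1035  0.1321] gap 0.0396 F [ 0.6  0.4 -3.4] M [0.061 0.017 0.052]
TURN [ 0.002 -0.    -0.001] SHIFT [0.018 0.052 0.037]
```

View pics/w3.png

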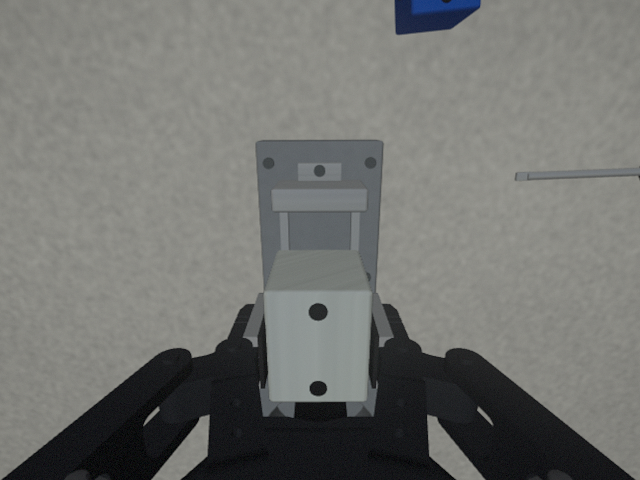

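Wrist view shows the held block square over the nest; stop top front edge at (272–368,211), rails at x 280–288 and 351–359 near y≈230, block top (264,290)–(371,401).

```bash
python3 - <<'E'
from h import *
c=np.load("w3.npy",allow_pickle=True).item()
for n,uv,z in(("stop",[(272,211),(368,211)],.065),("rails in/out row230",[(280,230),(288,230),(351,230),(359,230)],.031),("base corners",[(257,141),(383,141)],.025),("blocktop",[(264,290),(372,290),(371,401),(266,402)],.163)):
    w=ray("wrist",uv,z,c);print(n,w.round(4).tolist(),w.mean(0).round(4))
E
```

```text
stop [[0.5047, -0.0728, 0.065], [0.5642, -0.0739, 0.065]] [ 0.5344 -0.0734  0.065 ]
rails in/out row230 [[0.5048, -0.0952, 0.031], [0.5107, -0.0953, 0.031], [0.5569, -0.0962, 0.031], [0.5628, -0.0963, 0.031]] [ 0.5338 -0.0957  0.031 ]
base corners [[0.4916, -0.0323, 0.025], [0.579, -0.0341, 0.025]] [ 0.5353 -0.0332  0.025 ]
blocktop [[0.514, -0.0784, 0.163], [0.5525, -0.0791, 0.163], [0.5535, -0.1283, 0.163], [0.5114, -0.128, 0.163]] [ 0.5328 -0.1035  0.163 ]
```

```bash
python3 -m handwheel '[[[0,0,0,0.01,0.4,0.025,1],[0,0,0,0.01,0.9,0.025,1],[0,0,0,0.01,1.4,0.025,1],[0,0,0,0.01,1.7,0.025,1],[0,0,0,0.01,1.9,0.025,1],[0,0,0,0.01,2.05,0.025,1],[0,0,0,0.01,2.15,0.025,1],[0,0,0,0.01,2.2,0.025,1],[0,0,0,0.01,2.2,0.025,1]]]'; python3 - <<'E'
from h import *
go(.5337,-.1040,.0400,-.0196)
E
```

```text
t: 6.8
eef_pos: [0.5342, -0.1048, 0.0453]
tool_rot: [0.495, -0.505, 0.505, -0.495]
wrist_force: [0.2, -0.0, -3.4]
finger_gap: 0.0395
t 6.8 q7 0.48 p [ 0.5342 -0.1048  0.0453] gap 0.0395 F [ 0.2 -0.  -3.4] M [-0.037  0.022  0.024]
TURN [-0. -0. -0.] SHIFT [-0.019  0.133 -0.012]
```

```bash
python3 -m handwheel '[[[0,0,0,-0.02,0.03,-0.012,1],[0,0,0,-0.02,0.06,-0.012,1],[0,0,0,-0.02,0.09,-0.012,1],[0,0,0,-0.02,0.11,-0.012,1],[0,0,0,-0.02,0.11,-0.012,1],[0,0,0,-0.02,0.11,-0.012,1]]]'; python3 - <<'E'
from h import *
go(.5337,-.1040,.0400,-.0196)
E
```

```text
t: 7.3
eef_pos: [0.5335, -0.1042, 0.0409]
tool_rot: [0.495, -0.505, 0.505, -0.495]
wrist_force: [1.2, 0.0, -3.4]
finger_gap: 0.0394
t 7.3 q7 0.48 p [ 0.5335 -0.1042  0.0409] gap 0.0394 F [ 1.2  0.  -3.4] M [-0.011 -0.013  0.035]
TURN [-0. -0.  0.] SHIFT [-0.005  0.023  0.005]
```

```bash
for i in 1 2 3 ; do python3 -m handwheel '[[[0,0,0,0,0.02,0,1],[0,0,0,0,0.02,0,1],[0,0,0,0,0.02,0,1]]]' | grep -E 'eef|wrist_f'; done
```

```text
eef_pos: [0.5335, -0.1042, 0.0401]
wrist_force: [-0.2, 0.1, -3.6]
eef_pos: [0.5335, -0.1042, 0.0397]
wrist_force: [-3.0, -0.2, 4.8]
eef_pos: [0.5335, -0.1042, 0.0396]
wrist_force: [-4.2, 1.0, 17.6]
```

```bash
python3 -m handwheel '[[[0,0,0,0,-0.03,0,1],[0,0,0,0,-0.03,0,1],[0,0,0,0,-0.03,0,0.0],[0,0,0,0,-0.03,0,-0.2],[0,0,0,0,-0.03,0,-0.4],[0,0,0,0,-0.03,0,-0.5],[0,0,0,0,-0.03,0,-0.5],[0,0,0,0,-0.03,0,-0.5]]]'; python3 -m handwheel '[[[0,0,0,0,-0.3,0,-0.6],[0,0,0,0,-1.2,0,-0.6],[0,0,0,0,-2.2,0,-0.6],[0,0,0,0,-3,0,-0.6],[0,0,0,0,-3,0,-0.6]]]';python3 - <<'E'
from h import *
go(.5323,-.2322,.2,-.0196+np.pi/2)
cv2.imwrite("pics/w4.png",vision.get_image("wrist")[:,:,::-1])
E
```

```text
t: 8.72
eef_pos: [0.5335, -0.1042, 0.0396]
tool_rot: [0.495, -0.505, 0.505, -0.495]
wrist_force: [-0.5, 0.3, -0.0]
finger_gap: 0.0644
t: 9.13
eef_pos: [0.5363, -0.1054, 0.1655]
tool_rot: [0.493, -0.503, 0.508, -0.497]
wrist_force: [1.4, -1.0, 0.1]
finger_gap: 0.0685
t 9.13 q7 0.39 p [ 0.5363 -0.1054  0.1655] gap 0.0685 F [ 1.4 -1.   0.1] M [-0.026 -0.041 -0.018]
TURN [-0.008  1.57  -0.006] SHIFT [ 3.172 -0.86  -0.027]
```

```bash
python3 -m handwheel '[[[0,-0.12,0,0.5,-0.5,0,-0.2],[0,-0.24,0,1.3,-0.9,0,0],[0,-0.36,0,2.2,-0.9,0,0.2],[0,-0.48,0,2.8,-0.9,0,0.3],[0,-0.6,0,3.17,-0.9,0,0.3],[0,-0.72,0,3.17,-0.9,0,0.3],[0,-0.84,0,3.17,-0.9,0,0.3],[0,-0.96,0,3.17,-0.9,0,0.3],[0,-1.08,0,3.17,-0.9,0,0.3],[0,-1.2,0,3.17,-0.9,0,0.3],[0,-1.32,0,3.17,-0.9,0,0.3],[0,-1.44,0,3.17,-0.9,0,0.3]]]';  python3 -m handwheel '[[[0,-0.13,0,0,0,0,0.3],[0,-0.13,0,0,0,0,0.3],[0,-0.13,0,0,0,0,0.3]]]';python3 - <<'E'
from h import *
go(.5323,-.2322,.2,-.0196+np.pi/2)
c=vision.camera_params("wrist");cv2.imwrite("pics/w5.png",vision.get_image("wrist")[:,:,::-1]); np.save("w5.npy",c,allow_pickle=True)
print(px("wrist",[[.5323,-.2322,.079],[.5323,-.2322,.048]],c))
M=R.from_rotvec(c['rvec']).as_matrix();print(-M.T@c['tvec'])
E
```

```text
t: 10.18
eef_pos: [0.5304, -0.2306, 0.1945]
tool_rot: [-0.705, 0.052, -0.051, 0.706]
wrist_force: [-1.4, 0.3, -0.7]
finger_gap: 0.0297
t: 10.43
eef_pos: [0.5305, -0.2309, 0.1948]
tool_rot: [-0.707, 0.009, -0.008, 0.707]
wrist_force: [-0.3, -0.3, 0.4]
finger_gap: 0.0299
t 10.43 q7 1.89 p [ 0.5305 -0.2309  0.1948] gap 0.0299 F [-0.3 -0.3  0.4] M [-0.025 -0.013 -0.022]
TURN [-0.001 -0.005 -0.001] SHIFT [ 0.046 -0.129 -0.032]
[[316.7289194  236.81294882]
 [316.8341114  225.99808895]]
[ 0.45027869 -0.22932267  0.33722091]
```

View pics/w5.png

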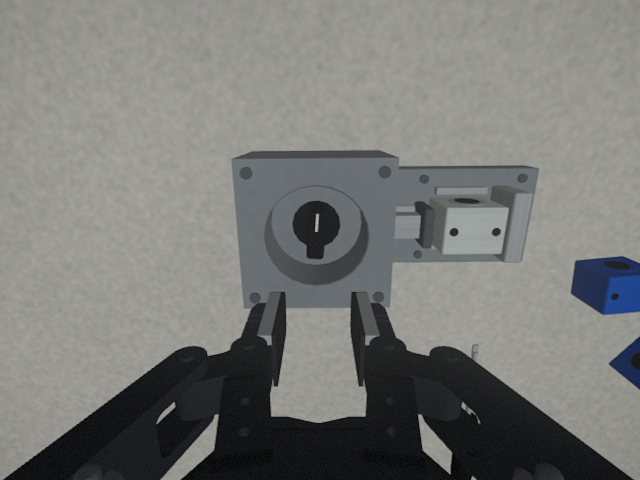

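Block stands in the nest; knob bar is vertical in the image at about (317,235) with a white mark. Zooming for bar angle and the pad/block region.

```bash
python3 - <<'E'
from h import *
a=cv2.imread("pics/w5.png"); a=cv2.convertScaleAbs(a,alpha=2.0)
cv2.imwrite("pics/c5.png",np.hstack([cv2.resize(a[190:270,280:355],None,fx=5,fy=5,interpolation=2),cv2.resize(a[180:260,390:475],None,fx=5,fy=5,interpolation=2)]))
E
```

```text
(no output)
```

View pics/c5.png

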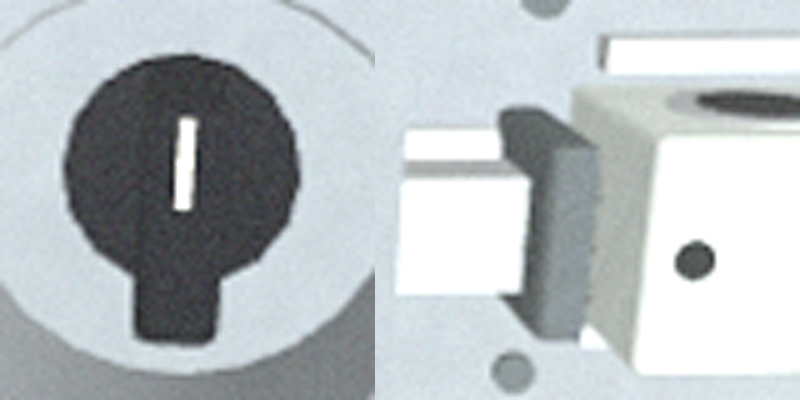

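```bash
python3 - <<'E'
from h import *
c=np.load("w5.npy",allow_pickle=True).item()
w=ray("wrist",[(233,158),(397,157),(391,307),(242,307)],.085,c);print(w.round(4).tolist(),w.mean(0))
f=lambda L:[((x+.5)/5-.5+280,(y+.5)/5-.5+190) for x,y in L]
print("disc",ray("wrist",f([(181,172),(62,172),(300,172)]),.048,c).round(4).tolist())
m=ray("wrist",f([(188,118),(182,210),(176,343)]),.079,c);print(m.round(4).tolist());
for a,b in((0,1),(0,2),(1,2)):
    d=m[b]-m[a];print("bar dir",np.arctan2(-d[1],-d[0]))
go(.5323,-.2322,.055,1.55)
E
```

```text
[[0.4701, -0.2902, 0.085], [0.4723, -0.1735, 0.085], [0.5922, -0.1728, 0.085], [0.5892, -0.2949, 0.085]] [ 0.5309422 -0.232866   0.085    ]
disc [[0.5305, -0.233, 0.048], [0.53, -0.2537, 0.048], [0.531, -0.2124, 0.048]]
[[0.5133, -0.2313, 0.079], [0.528, -0.2327, 0.079], [0.5502, -0.2342, 0.079]]
bar dir 3.052762784022748
bar dir 3.064302981868311
bar dir 3.071960916796769
t 10.48 q7 1.89 p [ 0.5306 -0.2309  0.195 ] gap 0.0302 F [-0.2 -0.5 -0. ] M [-0.05  -0.012  0.025]
TURN [-0.001 -0.004 -0.001] SHIFT [ 0.047  3.5   -0.034]
```

```bash
python3 -m handwheel '[[[0,0.056,0,0.02,0.5,-0.043,0.3],[0,0.056,0,0.02,1.2,-0.043,0.3],[0,0.056,0,0.02,1.9,-0.043,0.3],[0,0.056,0,0.02,2.3,-0.043,0.3],[0,0.056,0,0.02,2.6,-0.043,0.3],[0,0.056,0,0.02,2.6,-0.043,0.3]]]';python3 - <<'E'
from h import *
go(.5315,-.2326,.055,1.49)
E
```

```text
t: 10.98
eef_pos: [0.5301, -0.2319, 0.0889]
tool_rot: [-0.706, 0.03, -0.027, 0.707]
wrist_force: [0.1, -1.3, -0.4]
finger_gap: 0.0298
t 10.98 q7 1.85 p [ 0.5301 -0.2319  0.0889] gap 0.0298 F [ 0.1 -1.3 -0.4] M [-0.016  0.019  0.005]
TURN [-0.001  0.001 -0.005] SHIFT [ 0.039  0.847 -0.016]
```

```bash
python3 -m handwheel '[[[0,0,0,0.03,0.2,-0.016,0.3],[0,0,0,0.03,0.4,-0.016,0.3],[0,0,0,0.03,0.6,-0.016,0.3],[0,0,0,0.03,0.75,-0.016,0.3],[0,0,0,0.03,0.85,-0.016,0.3],[0,0,0,0.03,0.85,-0.016,0.3],[0,0,0,0.03,0.85,-0.016,0.3]]]';python3 - <<'E'
from h import *
go(.5315,-.2326,.055,1.49)
E
```

```text
t: 11.57
eef_pos: [0.5328, -0.2335, 0.0576]
tool_rot: [-0.707, 0.027, -0.027, 0.707]
wrist_force: [-0.3, -0.1, 0.0]
finger_gap: 0.0299
t 11.57 q7 1.85 p [ 0.5328 -0.2335  0.0576] gap 0.0299 F [-0.3 -0.1  0. ] M [-0.033  0.042  0.059]
TURN [-0.     0.004 -0.   ] SHIFT [-0.033  0.065  0.019]
```

```bash
python3 -m handwheel '[[[0,0,0,-0.02,0,0.018,0.3],[0,0,0,-0.02,0,0.018,0.4],[0,0,0,-0.02,0,0.018,0.5],[0,0,0,-0.02,0,0.018,0.6],[0,0,0,-0.02,0,0.018,0.7],[0,0,0,-0.02,0,0.018,0.8],[0,0,0,-0.02,0,0.018,0.9],[0,0,0,-0.02,0,0.018,1],[0,0,0,-0.02,0,0.018,1],[0,0,0,-0.02,0,0.018,1]]]' 50;python3 - <<'E'
from h import *
go(.5315,-.2326,.055,1.49)
E
```

```text
t: 12.4
eef_pos: [0.5322, -0.2327, 0.0581]
tool_rot: [0.707, -0.027, 0.027, -0.707]
wrist_force: [-1.0, 1.0, 5.0]
finger_gap: 0.0129
t 12.4 q7 1.85 p [ 0.5322 -0.2327  0.0581] gap 0.0129 F [-1.  1.  5.] M [ 0.26   0.203 -0.264]
TURN [0.    0.004 0.   ] SHIFT [-0.019  0.076 -0.   ]
```

```bash
cat > m.py <<'E'
from h import *
s=robot.sense();Z=R.from_quat(s['tool_rot']).as_matrix()[:,2];y=np.arctan2(Z[1],Z[0])%np.pi
print("t %.2f yaw %.4f Mz %.3f tq1,7 %s gap %.4f"%(s['t'],y,s['moment'][2],s['joint_torque'][[0,6]].round(3),s['finger_gap']),"F",s['wrist_force'].round(1),"p",s['eef_pos'].round(4))
E
python3 m.py
python3 -m handwheel '[[[0,0.05,0,0,0,0,1],[0,0.1,0,0,0,0,1],[0,0.1,0,0,0,0,1],[0,0.1,0,0,0,0,1]]]' >/dev/null; python3 m.py
python3 -m handwheel '[[[0,0.05,0,0,0,0,1],[0,0.1,0,0,0,0,1],[0,0.1,0,0,0,0,1],[0,0.1,0,0,0,0,1]]]' >/dev/null; python3 m.py
python3 -m handwheel '[[[0,0.05,0,0,0,0,1],[0,0.1,0,0,0,0,1],[0,0.1,0,0,0,0,1],[0,0.1,0,0,0,0,1]]]' >/dev/null; python3 m.py
```

```text
t 12.40 yaw 1.4937 Mz -0.264 tq1,7 [0.07  0.247] gap 0.0129 F [-1.  1.  5.] p [ 0.5322 -0.2327  0.0581]
t 12.73 yaw 1.3937 Mz -0.187 tq1,7 [-0.199  0.008] gap 0.0130 F [-0.6 -0.1  5.4] p [ 0.5322 -0.2327  0.058 ]
t 13.07 yaw 1.2936 Mz -0.144 tq1,7 [-0.333  0.008] gap 0.0132 F [-0.9  0.6  4.8] p [ 0.5322 -0.2328  0.0581]
t 13.40 yaw 1.1936 Mz -0.128 tq1,7 [-0.455  0.007] gap 0.0130 F [-2.4 -0.   5.2] p [ 0.5322 -0.2329  0.0581]
```

```bash
python3 m.py; python3 - <<'E'
from h import *
a=vision.get_image("top")[:,:,::-1]; cv2.imwrite("pics/top6.png",a)
b=vision.get_image("wrist")[:,:,::-1]; cv2.imwrite("pics/w6.png",b)
cv2.imwrite("pics/c6.png",np.vstack([cv2.resize(a[235:305,355:505],None,fx=5,fy=5,interpolation=2),cv2.resize(cv2.convertScaleAbs(b[100:340,150:],alpha=1.8)[:,:490],(750,240))]))
E
python3 m.py
```

```text
t 13.40 yaw 1.1936 Mz -0.128 tq1,7 [-0.455  0.007] gap 0.0130 F [-2.4 -0.   5.2] p [ 0.5322 -0.2329  0.0581]
t 13.50 yaw 1.1937 Mz -0.166 tq1,7 [-0.35   0.158] gap 0.0131 F [-1.5  0.5  5.6] p [ 0.5322 -0.2329  0.0581]
```

View pics/c6.png

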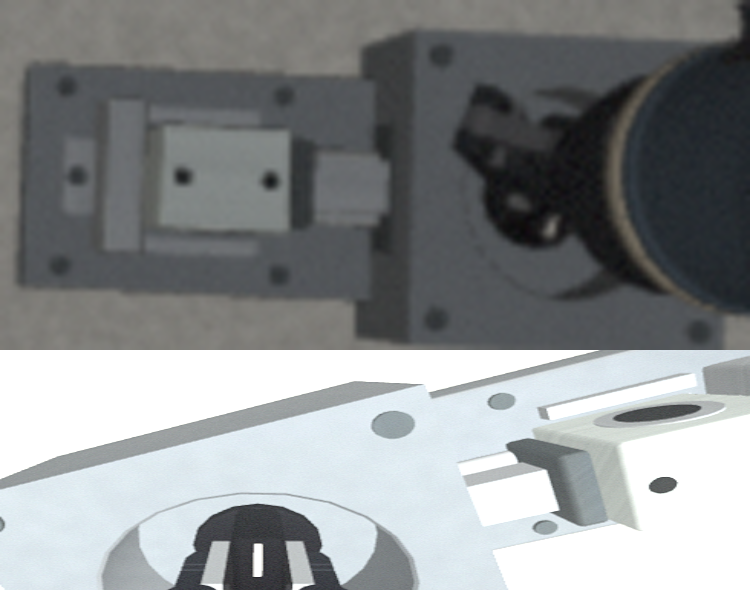

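Knob mark stays centred between the pads and the pad has advanced, so the knob turns. Now slower steps so that the resting torque is meaningful.

```bash

python3 -m handwheel '[[[0,0.01,0,0,0,0,1],[0,0.02,0,0,0,0,1],[0,0.03,0,0,0,0,1],[0,0.04,0,0,0,0,1],[0,0.05,0,0,0,0,1],[0,0.06,0,0,0,0,1],[0,0.07,0,0,0,0,1],[0,0.08,0,0,0,0,1],[0,0.09,0,0,0,0,1],[0,0.1,0,0,0,0,1]]]' >/dev/null; python3 m.py
python3 -m handwheel '[[[0,0,0,0,0,0,1],[0,0,0,0,0,0,1],[0,0,0,0,0,0,1]]]' >/dev/null; python3 m.py
python3 -m handwheel '[[[0,0.005,0,0,0,0,1],[0,0.01,0,0,0,0,1],[0,0.015,0,0,0,0,1],[0,0.02,0,0,0,0,1]]]' >/dev/null; python3 m.py
python3 -m handwheel '[[[0,0,0,0,0,0,1],[0,0,0,0,0,0,1],[0,0,0,0,0,0,1]]]' >/dev/null; python3 m.py
```

```text
t 14.33 yaw 1.0941 Mz 0.276 tq1,7 [ 0.032 -0.075] gap 0.0127 F [-1.  -0.6  5.7] p [ 0.5322 -0.2329  0.0581]
t 14.58 yaw 1.0942 Mz 0.108 tq1,7 [-0.224 -0.138] gap 0.0132 F [-1.4 -0.4  6. ] p [ 0.5322 -0.233   0.058 ]
t 14.92 yaw 1.0743 Mz 0.207 tq1,7 [-0.068 -0.163] gap 0.0132 F [-2.  -0.2  5.1] p [ 0.5322 -0.233   0.058 ]
t 15.17 yaw 1.0744 Mz 0.242 tq1,7 [-0.212 -0.176] gap 0.0133 F [-1.  -0.   5.2] p [ 0.5321 -0.233   0.058 ]
```

```bash
cat > m.py <<'E'
from h import *
import sys
L=[]
for i in range(int(sys.argv[1]) if len(sys.argv)>1 else 5):
    s=robot.sense(); L.append([s['moment'][2],s['joint_torque'][6]]); vision.get_image("top")
Z=R.from_quat(s['tool_rot']).as_matrix()[:,2];y=np.arctan2(Z[1],Z[0])%np.pi
L=np.array(L);print("t %.2f yaw %.4f Mz %.3f sd %.3f tq7 %.3f sd %.3f gap %.4f"%(s['t'],y,*np.c_[L.mean(0),L.std(0)].ravel(),s['finger_gap']),"F",s['wrist_force'].round(1))
E
python3 m.py
python3 -m handwheel '[[[0,0.01,0,0,0,0,1],[0,0.02,0,0,0,0,1],[0,0.03,0,0,0,0,1],[0,0.04,0,0,0,0,1],[0,0.04,0,0,0,0,1]]]' >/dev/null; python3 m.py
python3 -m handwheel '[[[0,0.01,0,0,0,0,1],[0,0.02,0,0,0,0,1],[0,0.03,0,0,0,0,1],[0,0.04,0,0,0,0,1],[0,0.04,0,0,0,0,1]]]' >/dev/null; python3 m.py
python3 -m handwheel '[[[0,0.01,0,0,0,0,1],[0,0.02,0,0,0,0,1],[0,0.03,0,0,0,0,1],[0,0.04,0,0,0,0,1],[0,0.04,0,0,0,0,1]]]' >/dev/null; python3 m.py
```

```text
t 15.37 yaw 1.0744 Mz 0.185 sd 0.040 tq7 -0.176 sd 0.000 gap 0.0130 F [-1.9 -0.5  6.1]
t 16.03 yaw 1.0343 Mz 0.142 sd 0.045 tq7 -0.195 sd 0.071 gap 0.0131 F [-1.7 -0.6  5.3]
t 16.70 yaw 0.9942 Mz 0.152 sd 0.032 tq7 -0.197 sd 0.071 gap 0.0128 F [-1.1 -0.7  5.7]
t 17.37 yaw 0.9543 Mz 0.162 sd 0.038 tq7 -0.212 sd 0.071 gap 0.0134 F [-1.2 -1.5  6. ]
```

```bash
echo 'print("   tq7 seq",L[:,1].round(3))' >> m.py
python3 m.py 3
python3 -m handwheel '[[[0,0.01,0,0,0,0,1],[0,0.02,0,0,0,0,1],[0,0.03,0,0,0,0,1],[0,0.04,0,0,0,0,1],[0,0.04,0,0,0,0,1]]]' >/dev/null; python3 m.py
python3 -m handwheel '[[[0,0.01,0,0,0,0,1],[0,0.02,0,0,0,0,1],[0,0.03,0,0,0,0,1],[0,0.04,0,0,0,0,1],[0,0.04,0,0,0,0,1]]]' >/dev/null; python3 m.py
python3 -m handwheel '[[[0,0.01,0,0,0,0,1],[0,0.02,0,0,0,0,1],[0,0.03,0,0,0,0,1],[0,0.04,0,0,0,0,1],[0,0.04,0,0,0,0,1]]]' >/dev/null; python3 m.py
```

```text
t 17.52 yaw 0.9542 Mz 0.188 sd 0.024 tq7 -0.156 sd 0.000 gap 0.0128 F [-0.4  0.1  6.3]
   tq7 seq [-0.156 -0.156 -0.156]
t 18.18 yaw 0.9143 Mz 0.140 sd 0.014 tq7 -0.215 sd 0.071 gap 0.0131 F [-2.2 -0.2  5.7]
   tq7 seq [-0.346 -0.235 -0.176 -0.162 -0.159]
t 18.85 yaw 0.8742 Mz 0.163 sd 0.053 tq7 -0.216 sd 0.071 gap 0.0129 F [-1.3 -1.   5.9]
   tq7 seq [-0.346 -0.235 -0.177 -0.162 -0.16 ]
t 19.52 yaw 0.8342 Mz 0.139 sd 0.029 tq7 -0.216 sd 0.071 gap 0.0132 F [-1.9 -0.6  5.9]
   tq7 seq [-0.346 -0.235 -0.177 -0.162 -0.16 ]
```

```bash

python3 -m handwheel '[[[0,0.01,0,0,0,0,1],[0,0.02,0,0,0,0,1],[0,0.03,0,0,0,0,1],[0,0.04,0,0,0,0,1],[0,0.04,0,0,0,0,1]]]' >/dev/null; python3 m.py
python3 -m handwheel '[[[0,0.01,0,0,0,0,1],[0,0.02,0,0,0,0,1],[0,0.03,0,0,0,0,1],[0,0.04,0,0,0,0,1],[0,0.04,0,0,0,0,1]]]' >/dev/null; python3 m.py
python3 -m handwheel '[[[0,0.01,0,0,0,0,1],[0,0.02,0,0,0,0,1],[0,0.03,0,0,0,0,1],[0,0.04,0,0,0,0,1],[0,0.04,0,0,0,0,1]]]' >/dev/null; python3 m.py
python3 - <<'E'
from h import *
a=vision.get_image("top")[:,:,::-1]; b=vision.get_image("wrist")[:,:,::-1]; cv2.imwrite("pics/w7.png",b)
cv2.imwrite("pics/c7.png",np.vstack([cv2.resize(a[245:295,360:440],(800,500),interpolation=2)]))
E
```

```text
t 20.18 yaw 0.7941 Mz 0.169 sd 0.044 tq7 -0.216 sd 0.071 gap 0.0129 F [-1.  -0.3  6. ]
   tq7 seq [-0.346 -0.235 -0.177 -0.162 -0.16 ]
t 20.85 yaw 0.7542 Mz 0.181 sd 0.012 tq7 -0.216 sd 0.071 gap 0.0130 F [-0.6 -0.5  5.9]
   tq7 seq [-0.346 -0.235 -0.177 -0.162 -0.16 ]
t 21.52 yaw 0.7142 Mz 0.174 sd 0.019 tq7 -0.216 sd 0.071 gap 0.0129 F [-1.6 -0.7  6.1]
   tq7 seq [-0.346 -0.235 -0.177 -0.162 -0.16 ]
```

View pics/c7.png

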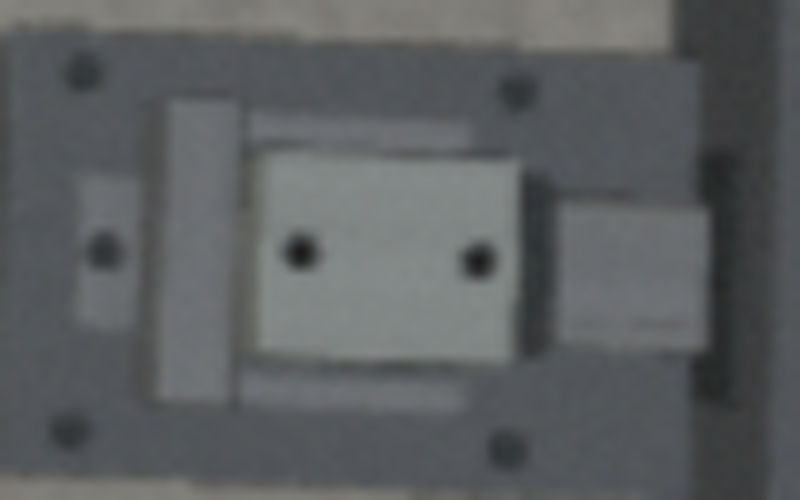

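Block has been pushed toward the stop; the remaining gap is about 3 mm. Continuing in slow steps.

```bash

python3 -m handwheel '[[[0,0.01,0,0,0,0,1],[0,0.02,0,0,0,0,1],[0,0.03,0,0,0,0,1],[0,0.04,0,0,0,0,1],[0,0.04,0,0,0,0,1]]]' >/dev/null; python3 m.py
python3 -m handwheel '[[[0,0.01,0,0,0,0,1],[0,0.02,0,0,0,0,1],[0,0.03,0,0,0,0,1],[0,0.04,0,0,0,0,1],[0,0.04,0,0,0,0,1]]]' >/dev/null; python3 m.py
python3 -m handwheel '[[[0,0.01,0,0,0,0,1],[0,0.02,0,0,0,0,1],[0,0.03,0,0,0,0,1],[0,0.04,0,0,0,0,1],[0,0.04,0,0,0,0,1]]]' >/dev/null; python3 m.py
```

```text
t 22.28 yaw 0.6741 Mz 0.176 sd 0.023 tq7 -0.216 sd 0.071 gap 0.0131 F [-2.7 -0.8  5.8]
   tq7 seq [-0.346 -0.235 -0.177 -0.162 -0.16 ]
t 22.95 yaw 0.6341 Mz 0.157 sd 0.032 tq7 -0.216 sd 0.071 gap 0.0130 F [-2.5 -0.5  6.1]
   tq7 seq [-0.346 -0.235 -0.177 -0.162 -0.16 ]
t 23.62 yaw 0.5941 Mz 0.162 sd 0.021 tq7 -0.216 sd 0.071 gap 0.0132 F [-2.2 -0.3  6.9]
   tq7 seq [-0.346 -0.235 -0.177 -0.162 -0.16 ]
```

```bash

python3 -m handwheel '[[[0,0.01,0,0,0,0,1],[0,0.02,0,0,0,0,1],[0,0.03,0,0,0,0,1],[0,0.04,0,0,0,0,1],[0,0.04,0,0,0,0,1]]]' >/dev/null; python3 m.py
python3 -m handwheel '[[[0,0.01,0,0,0,0,1],[0,0.02,0,0,0,0,1],[0,0.03,0,0,0,0,1],[0,0.04,0,0,0,0,1],[0,0.04,0,0,0,0,1]]]' >/dev/null; python3 m.py
```

```text
t 24.28 yaw 0.5540 Mz 0.158 sd 0.031 tq7 -0.216 sd 0.071 gap 0.0133 F [-2.8 -0.9  7.2]
   tq7 seq [-0.347 -0.235 -0.177 -0.162 -0.16 ]
t 24.95 yaw 0.5140 Mz 0.150 sd 0.040 tq7 -0.216 sd 0.071 gap 0.0131 F [-2.1 -1.   5.8]
   tq7 seq [-0.347 -0.235 -0.177 -0.162 -0.16 ]
```

```bash

python3 -m handwheel '[[[0,0.01,0,0,0,0,1],[0,0.02,0,0,0,0,1],[0,0.03,0,0,0,0,1],[0,0.04,0,0,0,0,1],[0,0.04,0,0,0,0,1]]]' >/dev/null; python3 m.py
python3 - <<'E'
from h import *
a=vision.get_image("top")[:,:,::-1]
cv2.imwrite("pics/c8.png",cv2.resize(a[245:295,360:440],(800,500),interpolation=2))
E
```

```text
t 25.62 yaw 0.4740 Mz 0.180 sd 0.021 tq7 -0.216 sd 0.071 gap 0.0127 F [-2.9 -1.4  5.7]
   tq7 seq [-0.347 -0.235 -0.177 -0.162 -0.16 ]
```

View pics/c8.png

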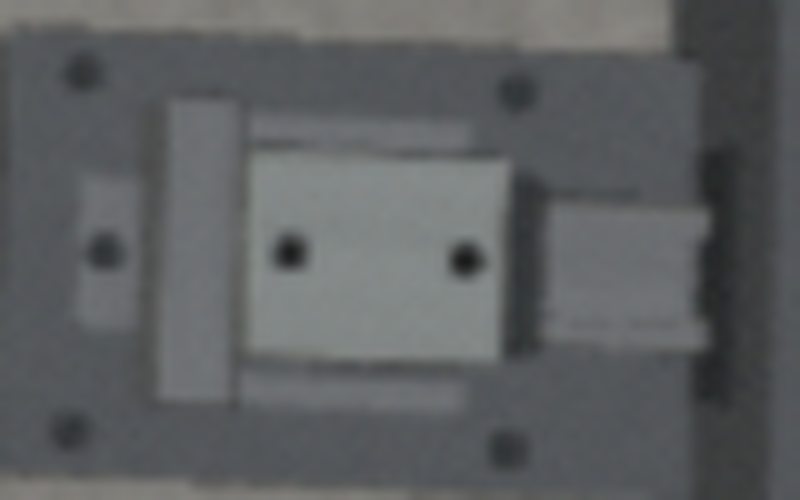

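Block is now within about 1 mm of the stop (block edge x≈247 against stop edge ≈241). Smaller steps, reading after each.

```bash

python3 -m handwheel '[[[0,0.01,0,0,0,0,1],[0,0.02,0,0,0,0,1],[0,0.03,0,0,0,0,1],[0,0.04,0,0,0,0,1],[0,0.04,0,0,0,0,1]]]' >/dev/null; python3 m.py
python3 -m handwheel '[[[0,0.01,0,0,0,0,1],[0,0.02,0,0,0,0,1],[0,0.03,0,0,0,0,1],[0,0.03,0,0,0,0,1],[0,0.03,0,0,0,0,1]]]' >/dev/null; python3 m.py
```

```text
t 26.33 yaw 0.4341 Mz 0.171 sd 0.042 tq7 -0.216 sd 0.071 gap 0.0130 F [-2.2 -0.9  6.5]
   tq7 seq [-0.347 -0.236 -0.177 -0.162 -0.16 ]
t 27.00 yaw 0.4040 Mz 0.131 sd 0.014 tq7 -0.167 sd 0.011 gap 0.0130 F [-2.5 -0.9  6.5]
   tq7 seq [-0.189 -0.165 -0.16  -0.16  -0.16 ]
```

```bash

python3 -m handwheel '[[[0,0.01,0,0,0,0,1],[0,0.02,0,0,0,0,1],[0,0.03,0,0,0,0,1],[0,0.03,0,0,0,0,1],[0,0.03,0,0,0,0,1]]]' >/dev/null; python3 m.py
```

```text
t 27.67 yaw 0.3741 Mz 0.168 sd 0.023 tq7 -0.198 sd 0.011 gap 0.0129 F [-2.2 -0.7  7.1]
   tq7 seq [-0.22  -0.196 -0.191 -0.191 -0.191]
```

```bash

python3 -m handwheel '[[[0,0.01,0,0,0,0,1],[0,0.02,0,0,0,0,1],[0,0.03,0,0,0,0,1],[0,0.03,0,0,0,0,1],[0,0.03,0,0,0,0,1]]]' >/dev/null; python3 m.py
```

```text
t 28.33 yaw 0.3441 Mz 0.214 sd 0.050 tq7 -0.233 sd 0.011 gap 0.0131 F [-2.3 -0.9  5.9]
   tq7 seq [-0.255 -0.231 -0.226 -0.226 -0.226]
```

Torque now rises 0.035 per 0.03 rad, as the spring predicts (about 6.8 N now). Two more 0.03 steps should give about 14 N.

```bash

python3 -m handwheel '[[[0,0.01,0,0,0,0,1],[0,0.02,0,0,0,0,1],[0,0.03,0,0,0,0,1],[0,0.03,0,0,0,0,1],[0,0.03,0,0,0,0,1]]]' >/dev/null; python3 m.py
```

```text
t 29.00 yaw 0.3142 Mz 0.273 sd 0.037 tq7 -0.267 sd 0.011 gap 0.0132 F [-2.3 -0.2  6.2]
   tq7 seq [-0.29  -0.266 -0.261 -0.26  -0.261]
```

```bash

python3 -m handwheel '[[[0,0.01,0,0,0,0,1],[0,0.02,0,0,0,0,1],[0,0.028,0,0,0,0,1],[0,0.028,0,0,0,0,1],[0,0.028,0,0,0,0,1]]]' >/dev/null; python3 m.py 8
```

```text
t 29.82 yaw 0.2863 Mz 0.293 sd 0.026 tq7 -0.308 sd 0.008 gap 0.0126 F [-3.8 -0.7  6.6]
   tq7 seq [-0.328 -0.308 -0.304 -0.304 -0.304 -0.304 -0.304 -0.304]
```

Estimates agree: ΔTq7 → about 14.5 N, rotation after contact → about 13.7 N. Releasing and withdrawing.

```bash
python3 -m handwheel '[[[0,0,0,0,0,0,0.6],[0,0,0,0,0,0,0.5],[0,0,0,0,0,0,0.4],[0,0,0,0,0,0,0.35],[0,0,0,0,0,0,0.3],[0,0,0,0,0,0,0.3],[0,0,0,0,0,0,0.3],[0,0,0,0,0,0,0.3]]]'; python3 -m handwheel '[[[0,0,0,0,-0.3,0,0.3],[0,0,0,0,-0.8,0,0.3],[0,0,0,0,-1.5,0,0.3],[0,0,0,0,-2.3,0,0.3],[0,0,0,0,-3.1,0,0.3],[0,0,0,0,-3.7,0,0.3],[0,0,0,0,-4,0,0.3],[0,0,0,0,-4,0,0.3],[0,0,0,0,-4,0,0.3],[0,0,0,0,-4,0,0.3]]]'; python3 - <<'E'
from h import *
c=vision.camera_params("wrist");b=vision.get_image("wrist")[:,:,::-1]; cv2.imwrite("pics/w9.png",b); np.save("w9.npy",c,allow_pickle=True)
go(.5,-.2,.2,.28)
E
```

```text
t: 30.53
eef_pos: [0.5321, -0.2326, 0.0577]
tool_rot: [0.566, -0.424, 0.424, -0.566]
wrist_force: [1.1, 0.2, 1.2]
finger_gap: 0.0299
t: 31.37
eef_pos: [0.5316, -0.2322, 0.2167]
tool_rot: [0.566, -0.424, 0.423, -0.566]
wrist_force: [0.5, -0.5, -0.0]
finger_gap: 0.0298
t 31.42 q7 0.89 p [ 0.5315 -0.2322  0.2165] gap 0.03 F [0.4 0.5 0.6] M [-0.029 -0.045  0.034]
TURN [ 0.002  0.006 -0.001] SHIFT [-0.995  0.414 -0.528]
```

View pics/w9.png

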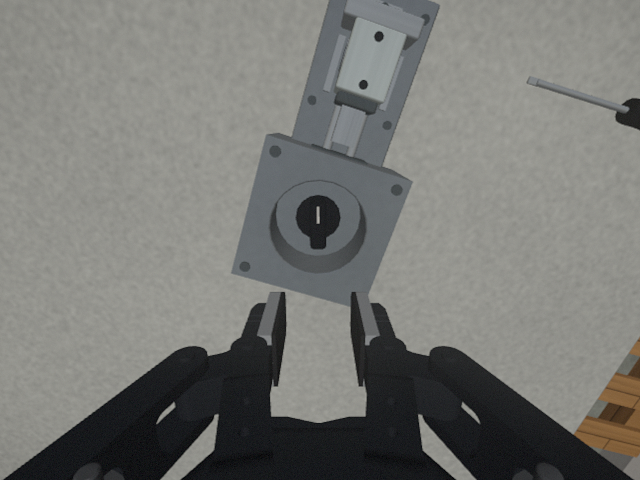

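Block sits against the stop with the pad on it, and the knob mark at (318,207–222) is still aligned with the tool. A numerical check that the knob did not spring back:

```bash
python3 - <<'E'
from h import *
for f,(x0,x1,y0,y1) in(("w6",(290,345,160,340)),("w7",(290,345,160,340)),("w9",(300,336,195,245))):
    g=cv2.cvtColor(cv2.imread(f"pics/{f}.png"),cv2.COLOR_BGR2GRAY)[y0:y1,x0:x1]
    n,l,s,c=cv2.connectedComponentsWithStats((g>110).astype(np.uint8))
    for i in range(1,n):
        if 15<s[i,4]<400 and s[i,3]>2*s[i,2]:
            v,u=np.nonzero(l==i); q=cv2.fitLine(np.c_[u,v].astype(np.float32),2,0,.01,.01).ravel()
            print(f,s[i],c[i]+[x0,y0],"angle",np.arctan(q[0]/q[1]).round(3))
E
```

```text
w6 [ 26 134   6  33 190] [318.39473684 309.60526316] angle -0.012
w6 [  4 141   4  17  22] [295.95454545 309.22727273] angle -0.12
w6 [  0 160   6  20  53] [292.9245283  333.32075472] angle -0.149
w7 [  0 132   9  48 332] [293.11445783 312.86445783] angle -0.047
w7 [ 47 132   8  48 248] [341.74193548 312.12903226] angle 0.047
w7 [ 25 134   6  33 197] [317.51269036 309.91878173] angle 0.002
w9 [17 12  3 17 40] [317.725 215.675] angle 0.037
```

```bash
cat > k.py <<'E'
from h import *
def ang(im,x0,x1,y0,y1):
    g=im.astype(float).mean(2)[y0:y1,x0:x1]; w=np.clip(g-np.median(g)-5,0,None)
    cx=(w*np.arange(x1-x0)).sum(1)/(w.sum(1)+1e-9); ok=w.sum(1)>.6*w.sum(1).max(); v=np.arange(y1-y0)[ok]
    return np.polyfit(v,cx[ok],1)[0],ok.sum()
print([ang(cv2.imread(f"pics/{n}.png"),312,324,296,324) for n in("w6","w7")])
print([ang(vision.get_image("wrist"),312,324,204,228) for _ in range(5)])
E
python3 k.py
```

```text
[(np.float64(-0.004323848778341946), np.int64(28)), (np.float64(0.00037746850965799674), np.int64(28))]
[(np.float64(0.0014861012689451095), np.int64(17)), (np.float64(-0.0018295238786935925), np.int64(17)), (np.float64(-0.000721297794529458), np.int64(17)), (np.float64(0.00021208431014472286), np.int64(16)), (np.float64(0.010990354691601452), np.int64(16))]
```

Mark angle is 0.002 ± 0.005 rad against about −0.002 while gripped, so there was no spring-back. The arm is clear and wrist force is about zero, so I'm handing in.

```bash
python3 -c "
from workcell import robot
print(robot.close_job(), robot.sense()['t'])"
```

```text
the job is handed in; nothing more can be done
the job is handed in; nothing more can be done
```

The job is handed in, and my checks put the clamp force at about 14 N; the system gave no verdict. I stood the block in the nest, let go of it, then turned the knob about 1.21 rad clockwise in slow steps and withdrew the arm. This took about 32 s of the 72 s allowed.

**Clamp force:** three estimates agree. The resting torque rose by about 0.145 N m on joint 7, which gives about 14.5 N. The wrist moment rose by about 0.13 N m. The spring travel after contact gives about 13.7 N.

**After release:**
- The last wrist picture shows the block between pad and stop in the nest, with the arm clear and the wrist force near zero.
- A first coarse fit of the knob mark suggested 0.037 rad of spring-back. A finer fit over five pictures showed none (0.002 ± 0.005 rad), so I trusted that one.

**Anomalies:**
- The early knob steps were too quick and gave reversed torque readings, so I did not use them.
- The block was pressed to the nest floor with about 20 N for a moment before I backed off.
- The wrist showed about 6 N upward while the knob was gripped. I took that as a reaction from the knob, not the housing, but could not confirm it.
- I did not re-measure the spool and cup after the first pictures. I never moved the arm close to them.

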